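# Stand the fallen measuring cylinder up on the white tile

## Robot

A 6-joint arm with a two-finger parallel gripper is mounted at the origin on a cart in front of the work surface, level with it; the furniture and walls round the work are solid. World frame = base frame: x ahead of the robot, y to its left, z up, the work surface at z = 0. Lengths are in m, angles in rad, forces in N, time in s.
With the tool pointing down it reaches from about 0.35 to 0.85 m from the base axis. Payload 8.1 kg.
Tool frame: the origin (TCP) lies between the finger pads; the fingertips stand 14 mm ahead of it and the grasp point (between the pads) lies 5 mm behind it; z points along the fingers, y is the direction in which the jaws open and shut (so a half turn about z gives the same grasp; the last joint's range is limited). The gripper opens to 93 mm and grips with 3 to 60 N. Pads are 15 mm wide; open, the fingers measure 128 mm over their backs; the gripper's body (75 mm by 188 mm) begins 65 mm behind the grasp point.
Start: joints at [-1.321, 0.13, 1.488, -0, 1.523, -0.085], TCP at [0.197, -0.567, 0.233] pointing down, gripper open.
Joint ranges: [-2.96, 2.96], [-0.89, 2.26], [0.02, 2.5], [-1.34, 4.48], [0, 2.73], [-2.66, 2.66]. Speed limits (rad/s): [2.39, 2.39, 2.79, 3.14, 3.14, 3.14].

## Interface

Orientations are given as a rotation vector (axis times angle).
In Python, from plant import robot gives the robot as it stands.
- The arm moves only by the tool step_arm, never from a script. Its argument "targets" is a list of rows, each an object of numbers: "tx", "ty", "tz": the shift along the tool's x, y, z in mm; "ax", "ay", "az": the turn, a rotation vector about the tool's x, y, z in rad; "grip": the closure in counts, from 0 (fully open) to 255 (shut). In form: [{"tx": .., "ty": .., "tz": .., "ax": .., "ay": .., "az": .., "grip": ..}, ...]. A call has 1 to 20 rows; each row shifts and turns the commanded pose from where the row before left it, along the tool's axes as they then stand; what a row does not reach is not made up. A row lasts 1/10 s, in which the tool goes at most 50 mm and 8.59 degrees, less where a joint would pass 70% of its speed; a pose out of reach is approached as far as the arm can. A call with a gripper value outside its range is refused whole. The fingers move at their own pace and stop on an object; "squeeze" is the grip in N (left out, the last holds). Time passes only in rows, so rows that do not move let the fingers close. It gives the time, the measured TCP pose, the force and the opening at its end, in the units of the state.
- robot.read_state(): the state, without advancing time (a new reading comes with each control period).
- robot.read_camera(name): name is "side" or "top"; returns a dict with "frame" (420x560x3 uint8, blue, green, red), "fx", "fy", "cx", "cy" (pixels), "R" (3x3) and "t" (3): a world point X has camera coordinates R X + t. Camera axes: x right, y down, z forward; pixel columns grow to the right and rows downward; lengths in m; the calibration is good to about 2 mm. A picture is of the moment at which its call begins. There is no depth.
- robot.close_job(): hands the job in, once; it reports no verdict.
The state is a dict: "t": time; "q": joint angles; "dq": joint speeds; "joint_torque": joint torques, N m; "tool_pos": TCP position; "orientation": TCP orientation; "force": force on the tool from outside, world axes, zero at the start; "wrist_torque": the same for the moment, N m; "opening": finger opening in m.
Only numpy, scipy, OpenCV 4.12 (cv2) and the standard library are available. Lean on these libraries where they do the work, as an engineer would, in place of code of your own. Each camera call takes 0.05 s, during which the arm holds its last target.

## Task

Get the reading place ready: first move the little dropper bottle off the white tile and stand it upright inside the steel tray, then raise the lying measuring cylinder by tilting it up on the edge of its foot - keep the foot down on the tile, do not lift the cylinder up into the air - until it stands upright on its foot, with the whole foot on the tile. Do not shift the tally counter, the small cover-glass box, the stain jar or the reagent bottle.

Things in the scene. Friction and masses are not known exactly. Their poses are not given: they have to be found in the camera images.
- cylinder: White plastic measuring cylinder with grey graduation rings, 250 mm long, loose, 0.15 to 0.28 kg. Tube 30 mm in diameter, free to grip from 30 to 240 mm from the underside; foot: grey hexagonal plate, 64 mm across flats, 74 across corners, 12 mm thick. Origin: centre of the foot's underside; z along the tube from foot to mouth; x towards the flat of the foot that is down at the start.
- cylinder_mouth (a point): Centre of the cylinder's open end, 250 mm along its z axis from its origin; the rim there is 36 mm in diameter, 5 mm high. At the start the cylinder lies with this rim on the bench and its foot on the tile, sloping down about 5 degrees towards the mouth; axes as the cylinder's.
- cylinder_edge (a point): Middle of the foot's edge on which the cylinder is tilted up: underside, 32 mm from its centre towards the cylinder's x axis; axes as the cylinder's. The foot comes down on the tile on the side of this edge away from the mouth, where the dropper bottle stands. The foot is heavy: it drops flat on its own once the cylinder leans less than about 25 degrees.
- tile: Square white ceramic tile 120 x 120 x 6 mm, fixed to the bench. Origin: centre of its underside; its top is 6 mm above the origin; x axis roughly along the lying cylinder from foot to mouth, z up.
- oil_bottle: Small dropper bottle standing upright on the tile: round body 26 mm in diameter and 48 mm high, on it a black cap 20 mm in diameter up to 66 mm. Loose, 0.05 kg. Origin: centre of its underside; z up.
- steel_tray: Open, low, rectangular steel tray, 100 (x) x 150 (y) x 30 mm high, walls and floor 3 mm thick, fixed; empty. Origin: centre of its underside; y along its long side, z up.
- tally_counter: Bystander: tally counter 43 (x) x 64 (y) x 31 mm, on the bench beside the lying tube. Origin: centre of its underside.
- coverglass: Bystander: small square white box 27 x 27 x 16 mm, on the bench beside the lying tube. Origin: centre of its underside.
- stain_jar: Bystander: purple screw-cap jar, 53 mm in diameter, 100 mm high, upright beyond the tile on the foot's side. Origin: centre of its underside.
- reagent_bottle: Bystander: white screw-cap bottle, 58 x 58 x 138 mm, upright on the bench beside the lying tube. Origin: centre of its underside.
There are look-alikes about, which are no part of the job. There is more than one size of the tile; the one meant has the size given above.

How it is judged:
On the way, in this order (a step that is already met when the one before it is completed fails the run):
1. the dropper bottle stands upright on the floor of the steel tray (x of oil_bottle in the frame of steel_tray between -0.037 and 0.037 m and y of oil_bottle in the frame of steel_tray between -0.062 and 0.062 m and height (world z) of oil_bottle below 0.012 m and angle between oil_bottle's own z axis and vertical below 0.15 rad), for 0.2 s.
2. the measuring cylinder stands upright on the tile (angle between cylinder's own z axis and vertical below 0.06 rad and height (world z) of cylinder below 0.011 m and horizontal distance between cylinder and tile below 0.027 m), for 0.2 s.
At the end, for the whole second after the job is handed in: The dropper bottle stands upright (within 0.15 rad) on the floor of the steel tray; the measuring cylinder stands at rest and upright (within 0.06 rad) on its foot on the tile, the foot's centre within 27 mm of the tile's centre (all of step 1 and all of step 2 and height (world z) of cylinder above 0.003 m and linear speed of each of cylinder, oil_bottle below 0.02 m/s); the robot touches nothing.
It fails at once if the cylinder's foot is lifted off the tile (centre of its underside more than 65 mm above the bench; pivoting keeps it below 45 mm) (height (world z) of cylinder above 0.065 m).
It fails at once if the tally counter is shifted by more than 15 mm (distance of tally_counter from where it was at the start of the episode above 0.015 m).
It fails at once if the cover-glass box is shifted by more than 15 mm (distance of coverglass from where it was at the start of the episode above 0.015 m).
It fails at once if the stain jar is shifted by more than 15 mm (distance of stain_jar from where it was at the start of the episode above 0.015 m).
It fails at once if the reagent bottle is shifted by more than 15 mm (distance of reagent_bottle from where it was at the start of the episode above 0.015 m).
It also fails if it takes over 58 s, if anything falls off the work surface, if the arm or the gripper's body presses on something with over 40 N, if the wrist force passes 120 N, or if a joint passes its speed limit or range.

## Working session

There is one attempt and no reset: what is moved stays moved. The work goes in short steps, Python scripts to look and compute and a tool call to move; the robot and the scene stay as the last step left them, time stands still between calls to the robot, and variables do not carry over. Pictures are saved under pics/ and viewed, and the job is handed in when it is done.

Besides the shell and the picture viewer there is one more tool, called after ">>>" as name([rows], argument=value, ...), one row to a line, values as JSON. step_arm: Moves the arm, as the interface text tells. Its arguments: {"type":"object","properties":{"targets":{"type":"array"},"squeeze":{"type":"number"}},"required":["targets"]}

```bash
mkdir -p pics; ls; cat > h.py <<'E'
import numpy as np, cv2
from plant import robot
def ray(c,u,v):
    R=np.array(c['R']);t=np.array(c['t'])
    d=R.T@np.array([(u-c['cx'])/c['fx'],(v-c['cy'])/c['fy'],1.0]);return -R.T@t,d
def onz(c,u,v,z):
    o,d=ray(c,u,v);return o+d*(z-o[2])/d[2]
def proj(c,X):
    p=np.array(c['R'])@np.array(X)+np.array(c['t']);return c['fx']*p[0]/p[2]+c['cx'],c['fy']*p[1]/p[2]+c['cy']
E
python3 - <<'E'
from h import *
import pickle
cs={}
for n in('top','side'):
    c=robot.read_camera(n);cs[n]=c;cv2.imwrite(f'pics/{n}0.png',c['frame']);print(n,c['fx'],c['cx'],c['cy'],'pos',(-np.array(c['R']).T@np.array(c['t'])).round(3),np.round(c['R'],2).tolist())
pickle.dump(cs,open('c0.pkl','wb'));print(robot.read_state())
E
```

```text
pics
top 420.47923676685843 273.7920523648604 202.0954264130325 pos [0.427 0.009 1.007] [[0.01, -1.0, -0.01], [-0.99, -0.01, -0.11], [0.11, 0.01, -0.99]]
side 529.6764009860547 278.12273409185593 206.94038656759267 pos [ 0.224 -0.642  1.023] [[0.9, -0.43, 0.01], [-0.34, -0.73, -0.59], [0.26, 0.53, -0.8]]
{'t': 0.1, 'q': array([-1.32141662e+00,  1.31076894e-01,  1.48920052e+00,  1.42602297e-05,
        1.52300938e+00, -8.53908033e-02]), 'dq': array([-9.00551164e-04, -3.58426935e-03, -2.91718121e-03,  9.40049815e-05,
        4.63247693e-04,  3.61128323e-05]), 'joint_torque': array([ 9.44611347e-04, -5.61339319e+01, -4.93095946e+01,  7.70561979e-02,
        2.91169609e-02, -6.89109015e-05]), 'tool_pos': array([ 0.1970371 , -0.56618748,  0.23168101]), 'orientation': array([-3.09601919e+00, -5.23121594e-01,  1.95551562e-04]), 'force': array([ 1.07925724, -0.35809926, -0.19840641]), 'wrist_torque': array([-0.01700646, -0.03619912,  0.00695432]), 'opening': 0.09267362558836655}
```

View pics/top0.png

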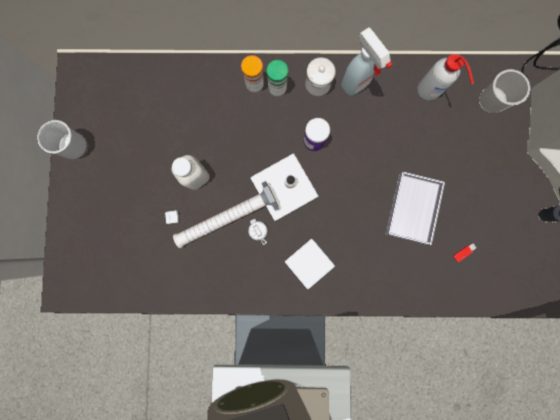

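View pics/side0.png

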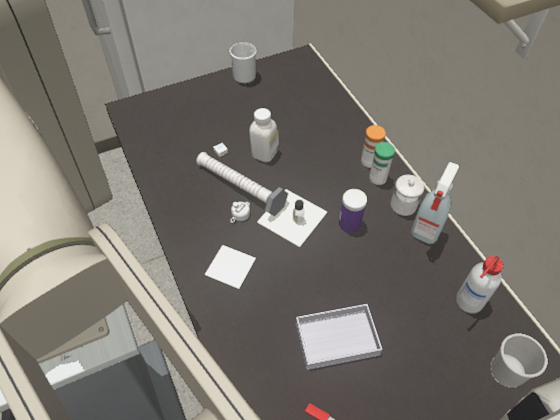

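The top view shows the tile around (285,187), the bottle cap at about (291,181), the cylinder from its foot at (270,195) to its mouth at (180,240), and the tray at (415,208). The second white square at (310,264) is a smaller look-alike tile. I'll zoom in to measure.

```bash
python3 - <<'E'
from h import *
import pickle
cs=pickle.load(open('c0.pkl','rb'))
a=cs['top']['frame'][140:260,160:330];cv2.imwrite('pics/top0z.png',cv2.resize(a,None,fx=4.7,fy=4.7,interpolation=cv2.INTER_CUBIC)[:600,:800])
b=cs['side']['frame'][130:260,190:370];cv2.imwrite('pics/side0z.png',cv2.resize(b,None,fx=4.4,fy=4.4,interpolation=cv2.INTER_CUBIC))
for n in cs:
    c=cs[n];g=cv2.cvtColor(c['frame'],cv2.COLOR_BGR2GRAY)
    m=((g>150)*255).astype(np.uint8)
    k,_=cv2.findContours(m,cv2.RETR_EXTERNAL,cv2.CHAIN_APPROX_NONE)
    for q in k:
        if 60<cv2.contourArea(q)<6000:
            r=cv2.minAreaRect(q);bp=cv2.boxPoints(r)
            w=[onz(c,*p,0.006)[:2].round(3).tolist() for p in bp]
            print(n,np.round(r[0],1),np.round(r[1],1),round(r[2]),cv2.contourArea(q),w)
E
```

```text
top [309.4 263.5] [36.7 36.3] 50 1275.0 [[0.395, -0.004], [0.451, -0.07], [0.385, -0.125], [0.33, -0.06]]
top [257.5 231. ] [24. 17.] 90 264.0 [[0.494, 0.079], [0.494, 0.039], [0.437, 0.038], [0.437, 0.078]]
top [171.2 216.7] [12.2 12.2] 82 126.0 [[0.51, 0.282], [0.514, 0.254], [0.486, 0.248], [0.481, 0.277]]
top [416.5 207.7] [44.3 65.2] 13 2736.0 [[0.459, -0.25], [0.612, -0.287], [0.59, -0.39], [0.438, -0.352]]
top [185.2 168.9] [28.  25.6] 53 598.0 [[0.622, 0.281], [0.661, 0.233], [0.606, 0.19], [0.568, 0.239]]
top [241.5 210.2] [ 50.3 148.1] 61 3354.0 [[0.48, 0.281], [0.657, -0.027], [0.55, -0.086], [0.376, 0.219]]
top [554.4 156.2] [31.3 15. ] 49 234.5 [[0.668, -0.617], [0.692, -0.645], [0.635, -0.691], [0.61, -0.662]]
top [ 53.5 136.5] [33. 33.] 90 849.0 [[0.733, 0.605], [0.734, 0.523], [0.651, 0.518], [0.651, 0.599]]
top [317.5 129.5] [23. 23.] 90 430.5 [[0.742, -0.056], [0.743, -0.113], [0.685, -0.112], [0.685, -0.056]]
top [511.1  86.8] [36.7 34.4] 27 980.5 [[0.805, -0.499], [0.884, -0.541], [0.842, -0.619], [0.764, -0.577]]
top [444.6  72.3] [25.  21.5] 38 311.0 [[0.858, -0
[... 2232 characters left out ...]
0.8 10.5] 51 83.0 [[0.483, 0.281], [0.511, 0.294], [0.515, 0.259], [0.488, 0.247]]
side [261.5 129.2] [23.9 25.6] 20 339.0 [[0.576, 0.275], [0.633, 0.349], [0.676, 0.295], [0.617, 0.224]]
side [262.  114.5] [13. 16.] 90 156.0 [[0.64, 0.368], [0.68, 0.35], [0.659, 0.304], [0.619, 0.322]]
side [371.7 134.9] [213.5  63.5] 39 1838.0 [[0.706, 0.412], [0.914, 0.565], [1.037, -0.093], [0.859, -0.173]]
side [242.5  50.5] [17. 27.] 90 365.5 [[0.688, 0.67], [0.764, 0.636], [0.731, 0.56], [0.657, 0.594]]
side [519.6  30. ] [26.3  3.3] 49 63.0 [[1.556, 0.393], [1.572, 0.4], [1.552, 0.294], [1.537, 0.288]]
side [511.5   2.5] [ 5. 31.] 90 87.0 [[1.594, 0.508], [1.69, 0.465], [1.67, 0.442], [1.575, 0.485]]
```

View pics/top0z.png

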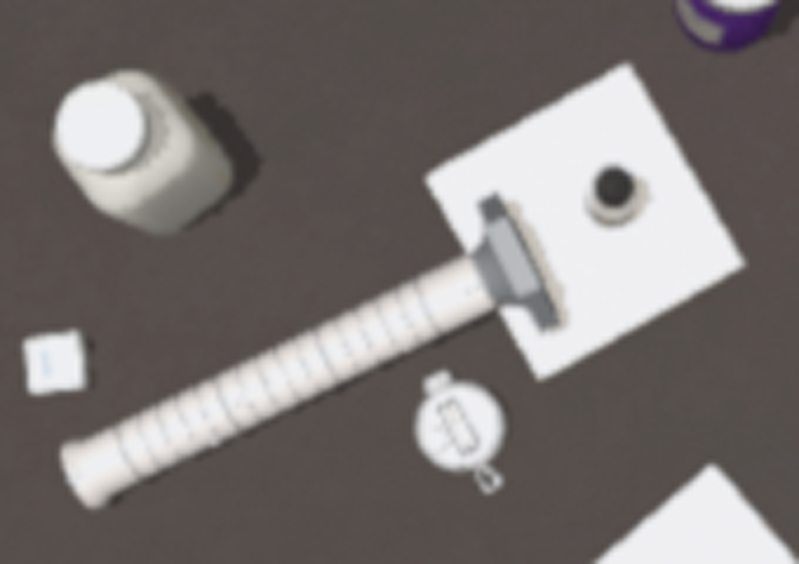

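View pics/side0z.png

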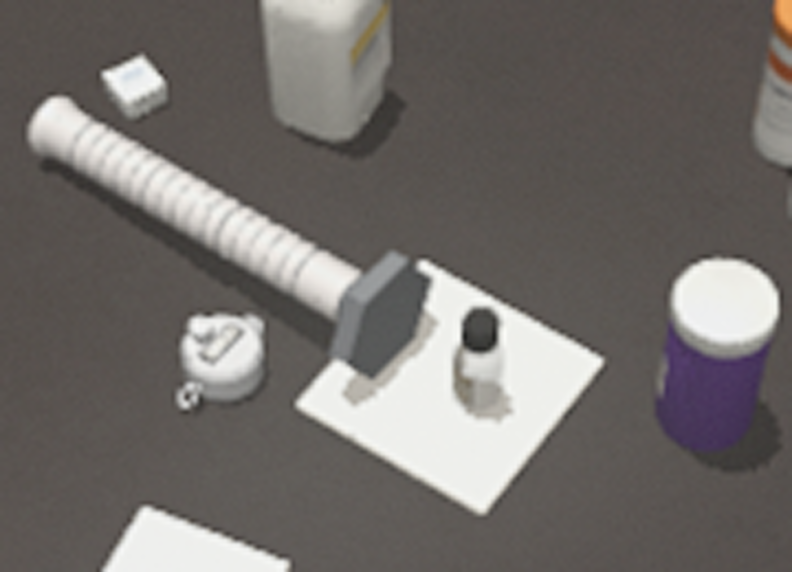

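```bash
python3 - <<'E'
from h import *
import pickle
cs=pickle.load(open('c0.pkl','rb'));T=cs['top'];S=cs['side']
tz=lambda p:(p[0]/4.7+160,p[1]/4.7+140)
sz=lambda p:(p[0]/4.4+190,p[1]/4.4+130)
tri=[]
def t(p,z):return onz(T,*tz(p),z)
def s(p,z):return onz(S,*sz(p),z)
tc=[t(p,.006)[:2] for p in [(628,62),(745,264),(541,381),(426,179)]]
sc=[s(p,.006)[:2] for p in [(605,360),(484,514),(297,404),(420,262)]]
print('tile top',np.round(tc,3).tolist(),np.mean(tc,0).round(4));print('tile side',np.round(sc,3).tolist(),np.mean(sc,0).round(4))
for c in(tc,sc):print([round(float(np.linalg.norm(c[i]-c[i-1])),4) for i in range(4)])
print('cap top view',t((614,186),.066)[:3],'side', s((481,326),.062))
print('mouth rim',t((78,481),.018),'s',s((52,128),.018+.0))
print('tube near foot',t((483,283),.035),s((335,295),.035))
# foot underside, top corners etc
print('foot corners top view at z38', t((497,197),.038),t((555,325),.038))
print('side foot corners z38',s((430,290),.038),s((350,375),.038))
print('side foot underside bottom corners z6', s((378,374),.006), s((335,358),.006))
print('reagent base side', [s(p,0)[:2].round(3) for p in [(268,115),(330,143),(385,110)]],'top', [t(p,0)[:2].round(3) for p in [(165,235),(232,180),(235,165)]],'cap',t((100,126),.138),s((0,0),0))
print('tally',t((460,425),.031),[t(p,.02)[:2].round(3) for p in[(435,378),(488,485)]])
print('cover',t((55,362),.016)); print('stain',s((0,0),0),onz(T,317.5,129.5,.1),onz(S,354.5,198.5,.1))
for c,(u,v) in((T,(416.5,207.7)),(S,(338.7,333.1))):print('tray',onz(c,u,v,.0),onz(c,u,v,.03))
E
```

```text
tile top [[0.654, -0.027], [0.55, -0.087], [0.489, 0.017], [0.593, 0.077]] [ 0.5716 -0.0049]
tile side [[0.655, -0.03], [0.552, -0.089], [0.492, 0.014], [0.594, 0.073]] [ 0.5731 -0.008 ]
[0.1204, 0.1205, 0.1199, 0.1193]
[0.1195, 0.1193, 0.1191, 0.1171]
cap top view [ 0.57991731 -0.01795665  0.066     ] side [ 0.58344513 -0.01735783  0.062     ]
mouth rim [0.43664376 0.24755639 0.018     ] s [0.44032184 0.24146425 0.018     ]
tube near foot [0.5358808  0.04575734 0.035     ] [0.53203102 0.05151537 0.035     ]
foot corners top view at z38 [0.57850751 0.03921666 0.038     ] [0.51502924 0.00993935 0.038     ]
side foot corners z38 [0.57848069 0.03113424 0.038     ] [ 0.51640358 -0.00149243  0.038     ]
side foot underside bottom corners z6 [0.53978549 0.01357416 0.006     ] [0.52327575 0.03293271 0.006     ]
reagent base side [array([0.563, 0.214]), array([0.587, 0.179]), array([0.627, 0.188])] top [array([0.563, 0.211]), array([0.592, 0.177]), array([0.6  , 0.176])] cap [0.59366211 0.21407406 0.138     ] [0.45186631 0.36826162 0.        ]
tally [0.46574474 0.05641029 0.031     ] [array([0.49, 0.07]), array([0.437, 0.043])]
cover [0.49622223 0.26168817 0.016     ]
stain [0.45186631 0.36826162 0.        ] [ 0.68669773 -0.07573094  0.1       ] [ 0.68611039 -0.07939939  0.1       ]
tray [ 0.5247071  -0.32166542  0.        ] [ 0.5218031  -0.31182756  0.03      ]
tray [ 0.53179694 -0.30521205  0.        ] [ 0.52278289 -0.31507826  0.03      ]
```

```bash
cat >> h.py <<'E'
from scipy.spatial.transform import Rotation as Ro
def pose():
    s=robot.read_state();return np.array(s['tool_pos']),Ro.from_rotvec(s['orientation']),s
def down(yaw): # tool z down, tool y at heading yaw
    y=np.array([np.cos(yaw),np.sin(yaw),0]);z=np.array([0,0,-1.]);x=np.cross(y,z)
    return Ro.from_matrix(np.c_[x,y,z])
E
python3 - <<'E'
from h import *
p,r,s=pose();print(r.as_matrix().round(3).tolist())
u=np.array([-.442,.897])
for h in(26.2,206.2):
    R=down(np.radians(h));d=r.inv()*R;print(h,d.as_rotvec().round(3), 'q6',s['q'][5])
    tgt=np.array([.581,-.0175,.035-.005]) # grasp pt z .035
    hov=np.array([.581,-.0175,.15])
    print('shift in new frame',(R.inv().apply(hov-p)*1000).round(1),(R.inv().apply(tgt-hov)*1000).round(1))
E
```

```text
[[0.944, 0.329, -0.0], [0.329, -0.944, 0.002], [0.0, -0.002, -1.0]]
26.2 [-1.000e-03 -2.000e-03 -1.693e+00] q6 -0.08539080325033875
shift in new frame [322.8 586.8  81.7] [  0.   0. 120.]
206.2 [-1.000e-03  1.000e-03  1.448e+00] q6 -0.08539080325033875
shift in new frame [-322.8 -586.8   81.7] [  0.   0. 120.]
```

>>> step_arm([
  {"az": -0.141, "grip": 100},
  {"az": -0.141, "grip": 100},
  {"az": -0.141, "grip": 100},
  {"az": -0.141, "grip": 100},
  {"az": -0.141, "grip": 100},
  {"az": -0.141, "grip": 100},
  {"az": -0.141, "grip": 100},
  {"az": -0.141, "grip": 100},
  {"az": -0.141, "grip": 100},
  {"az": -0.141, "grip": 100},
  {"az": -0.141, "grip": 100},
  {"az": -0.142, "grip": 100},
], squeeze=12)

```text
schema error: expected keys tx, ty, tz, ax, ay, az, grip
```

>>> step_arm([
  {"tx": 17, "ty": 30.9, "grip": 100},
  {"tx": 17, "ty": 30.9, "grip": 100},
  {"tx": 17, "ty": 30.9, "grip": 100},
  {"tx": 17, "ty": 30.9, "grip": 100},
  {"tx": 17, "ty": 30.9, "grip": 100},
  {"tx": 17, "ty": 30.9, "grip": 100},
  {"tx": 17, "ty": 30.9, "grip": 100},
  {"tx": 17, "ty": 30.9, "grip": 100},
  {"tx": 17, "ty": 30.9, "grip": 100},
  {"tx": 17, "ty": 30.9, "grip": 100},
  {"tx": 17, "ty": 30.9, "grip": 100},
  {"tx": 17, "ty": 30.9, "grip": 100},
  {"tx": 17, "ty": 30.9, "grip": 100},
  {"tx": 17, "ty": 30.9, "grip": 100},
  {"tx": 17, "ty": 30.9, "grip": 100},
  {"tx": 17, "ty": 30.9, "grip": 100},
  {"tx": 17, "ty": 30.9, "grip": 100},
  {"tx": 17, "ty": 30.9, "grip": 100},
  {"tx": 17, "ty": 30.9, "grip": 100},
  {"grip": 100},
])

```text
schema error: expected keys tx, ty, tz, ax, ay, az, grip
```

```bash
python3 - <<'E'
from h import *
p,r,s=pose();print(p,r.as_matrix().round(3).tolist(),s['q'],s['t'],s['opening'])
R=down(np.radians(26.2));print((r.inv()*R).as_rotvec().round(4),(r.inv().apply(np.array([.581,-.0175,.03])-p)*1000).round(1))
E
```

```text
[ 0.1970371  -0.56618748  0.23168101] [[0.944, 0.329, -0.0], [0.329, -0.944, 0.002], [0.0, -0.002, -1.0]] [-1.32141662e+00  1.31076894e-01  1.48920052e+00  1.42602297e-05
  1.52300938e+00 -8.53908033e-02] 0.1 0.09267362558836655
[-1.1000e-03 -1.5000e-03 -1.6933e+00] [ 542.9 -391.7  202.4]
```

>>> step_arm([
  {"tx": 0, "ty": 0, "tz": 0, "ax": 0, "ay": 0, "az": -0.141, "grip": 100},
  {"tx": 0, "ty": 0, "tz": 0, "ax": 0, "ay": 0, "az": -0.141, "grip": 100},
  {"tx": 0, "ty": 0, "tz": 0, "ax": 0, "ay": 0, "az": -0.141, "grip": 100},
  {"tx": 0, "ty": 0, "tz": 0, "ax": 0, "ay": 0, "az": -0.141, "grip": 100},
  {"tx": 0, "ty": 0, "tz": 0, "ax": 0, "ay": 0, "az": -0.141, "grip": 100},
  {"tx": 0, "ty": 0, "tz": 0, "ax": 0, "ay": 0, "az": -0.141, "grip": 100},
  {"tx": 0, "ty": 0, "tz": 0, "ax": 0, "ay": 0, "az": -0.141, "grip": 100},
  {"tx": 0, "ty": 0, "tz": 0, "ax": 0, "ay": 0, "az": -0.141, "grip": 100},
  {"tx": 0, "ty": 0, "tz": 0, "ax": 0, "ay": 0, "az": -0.141, "grip": 100},
  {"tx": 0, "ty": 0, "tz": 0, "ax": 0, "ay": 0, "az": -0.141, "grip": 100},
  {"tx": 0, "ty": 0, "tz": 0, "ax": 0, "ay": 0, "az": -0.141, "grip": 100},
  {"tx": 0, "ty": 0, "tz": 0, "ax": 0, "ay": 0, "az": -0.142, "grip": 100},
], squeeze=12)

```text
t: 1.3
tool_pos: [0.1971, -0.5663, 0.232]
orientation: [-1.652, -2.671, -0.001]
force: [-0.1, 0.6, -0.5]
opening: 0.0564
```

>>> step_arm([
  {"tx": 17, "ty": 30.9, "tz": 0, "ax": 0, "ay": 0, "az": 0, "grip": 100},
  {"tx": 17, "ty": 30.9, "tz": 0, "ax": 0, "ay": 0, "az": 0, "grip": 100},
  {"tx": 17, "ty": 30.9, "tz": 0, "ax": 0, "ay": 0, "az": 0, "grip": 100},
  {"tx": 17, "ty": 30.9, "tz": 0, "ax": 0, "ay": 0, "az": 0, "grip": 100},
  {"tx": 17, "ty": 30.9, "tz": 0, "ax": 0, "ay": 0, "az": 0, "grip": 100},
  {"tx": 17, "ty": 30.9, "tz": 0, "ax": 0, "ay": 0, "az": 0, "grip": 100},
  {"tx": 17, "ty": 30.9, "tz": 0, "ax": 0, "ay": 0, "az": 0, "grip": 100},
  {"tx": 17, "ty": 30.9, "tz": 0, "ax": 0, "ay": 0, "az": 0, "grip": 100},
  {"tx": 17, "ty": 30.9, "tz": 0, "ax": 0, "ay": 0, "az": 0, "grip": 100},
  {"tx": 17, "ty": 30.9, "tz": 0, "ax": 0, "ay": 0, "az": 0, "grip": 100},
  {"tx": 17, "ty": 30.9, "tz": 0, "ax": 0, "ay": 0, "az": 0, "grip": 100},
  {"tx": 17, "ty": 30.9, "tz": 0, "ax": 0, "ay": 0, "az": 0, "grip": 100},
  {"tx": 17, "ty": 30.9, "tz": 0, "ax": 0, "ay": 0, "az": 0, "grip": 100},
  {"tx": 17, "ty": 30.9, "tz": 0, "ax": 0, "ay": 0, "az": 0, "grip": 100},
  {"tx": 17, "ty": 30.9, "tz": 0, "ax": 0, "ay": 0, "az": 0, "grip": 100},
  {"tx": 17, "ty": 30.9, "tz": 0, "ax": 0, "ay": 0, "az": 0, "grip": 100},
  {"tx": 17, "ty": 30.9, "tz": 0, "ax": 0, "ay": 0, "az": 0, "grip": 100},
  {"tx": 17, "ty": 30.9, "tz": 0, "ax": 0, "ay": 0, "az": 0, "grip": 100},
  {"tx": 17, "ty": 30.9, "tz": 0, "ax": 0, "ay": 0, "az": 0, "grip": 100},
  {"tx": 0, "ty": 0, "tz": 0, "ax": 0, "ay": 0, "az": 0, "grip": 100},
])

```text
t: 3.3
tool_pos: [0.5826, -0.0142, 0.2318]
orientation: [-1.655, -2.669, -0.001]
force: [-0.9, -0.2, -1.1]
opening: 0.0563
```

```bash
python3 - <<'E'
from h import *
p,r,s=pose();print(p,r.as_matrix().round(3).tolist(),s['q'],s['t'],s['opening'])
R=down(np.radians(26.2));print((r.inv()*R).as_rotvec().round(4),(r.inv().apply(np.array([.581,-.0175,.03])-p)*1000).round(1))
E
```

```text
[ 0.58260902 -0.01423676  0.23177275] [[-0.444, 0.896, -0.001], [0.896, 0.444, 0.001], [0.002, 0.0, -1.0]] [-1.13232212e-01  8.51553328e-02  1.53828291e+00  1.33245536e-03
  1.51897534e+00 -5.73786118e-01] 3.3 0.05633794122135026
[ 0.     -0.0016  0.0032] [ -2.5  -2.9 201.8]
```

>>> step_arm([
  {"tx": -2.5, "ty": -2.9, "tz": 40, "ax": 0, "ay": 0, "az": 0, "grip": 100},
  {"tx": 0, "ty": 0, "tz": 40, "ax": 0, "ay": 0, "az": 0, "grip": 100},
  {"tx": 0, "ty": 0, "tz": 40, "ax": 0, "ay": 0, "az": 0, "grip": 100},
  {"tx": 0, "ty": 0, "tz": 40, "ax": 0, "ay": 0, "az": 0, "grip": 100},
  {"tx": 0, "ty": 0, "tz": 25, "ax": 0, "ay": 0, "az": 0, "grip": 100},
  {"tx": 0, "ty": 0, "tz": 15, "ax": 0, "ay": 0, "az": 0, "grip": 100},
  {"tx": 0, "ty": 0, "tz": 0, "ax": 0, "ay": 0, "az": 0, "grip": 255},
  {"tx": 0, "ty": 0, "tz": 0, "ax": 0, "ay": 0, "az": 0, "grip": 255},
  {"tx": 0, "ty": 0, "tz": 0, "ax": 0, "ay": 0, "az": 0, "grip": 255},
  {"tx": 0, "ty": 0, "tz": 0, "ax": 0, "ay": 0, "az": 0, "grip": 255},
  {"tx": 0, "ty": 0, "tz": 0, "ax": 0, "ay": 0, "az": 0, "grip": 255},
  {"tx": 0, "ty": 0, "tz": 0, "ax": 0, "ay": 0, "az": 0, "grip": 255},
], squeeze=12)

```text
t: 4.5
tool_pos: [0.5814, -0.0214, 0.0344]
orientation: [1.659, 2.665, 0.002]
force: [-0.3, 0.4, 6.2]
opening: 0.0257
```

>>> step_arm([
  {"tx": 0, "ty": 0, "tz": -20, "ax": 0, "ay": 0, "az": 0, "grip": 255},
  {"tx": 0, "ty": 0, "tz": -35, "ax": 0, "ay": 0, "az": 0, "grip": 255},
  {"tx": 0, "ty": 0, "tz": -35, "ax": 0, "ay": 0, "az": 0, "grip": 255},
  {"tx": 0, "ty": 0, "tz": 0, "ax": 0, "ay": 0, "az": 0, "grip": 255},
])

```text
t: 4.9
tool_pos: [0.5838, -0.0217, 0.1292]
orientation: [1.656, 2.659, 0.006]
force: [1.3, -1.0, -0.5]
opening: 0.0258
```

```bash
python3 - <<'E'
from h import *
p,r,s=pose();print(p,s['q'],s['t'],s['opening'])
c=robot.read_camera('side');cv2.imwrite('pics/side1.png',c['frame'])
print((r.inv().apply(np.array([.5225,-.3135,p[2]])-p)*1000).round(1))
E
```

```text
[ 0.5837865  -0.02168165  0.12916169] [-1.24883158e-01  1.49939101e-01  1.65909566e+00  8.36748921e-06
  1.32272690e+00 -5.82062742e-01] 4.9 0.025845738155050684
[-2.348e+02 -1.838e+02 -2.000e-01]
```

View pics/side1.png

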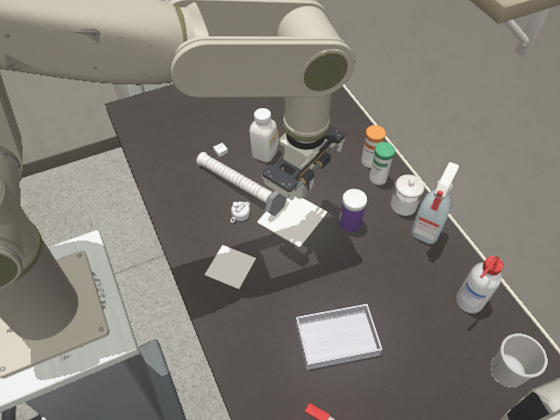

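>>> step_arm([
  {"tx": -15, "ty": -12, "tz": 0, "ax": 0, "ay": 0, "az": 0, "grip": 255},
  {"tx": -28, "ty": -22, "tz": 0, "ax": 0, "ay": 0, "az": 0, "grip": 255},
  {"tx": -28, "ty": -22, "tz": 0, "ax": 0, "ay": 0, "az": 0, "grip": 255},
  {"tx": -28, "ty": -22, "tz": 0, "ax": 0, "ay": 0, "az": 0, "grip": 255},
  {"tx": -28, "ty": -22, "tz": 0, "ax": 0, "ay": 0, "az": 0, "grip": 255},
  {"tx": -28, "ty": -22, "tz": 0, "ax": 0, "ay": 0, "az": 0, "grip": 255},
  {"tx": -28, "ty": -22, "tz": 0, "ax": 0, "ay": 0, "az": 0, "grip": 255},
  {"tx": -28, "ty": -22, "tz": 0, "ax": 0, "ay": 0, "az": 0, "grip": 255},
  {"tx": -24, "ty": -18, "tz": 0, "ax": 0, "ay": 0, "az": 0, "grip": 255},
  {"tx": 0, "ty": 0, "tz": 0, "ax": 0, "ay": 0, "az": 0, "grip": 255},
  {"tx": 0, "ty": 0, "tz": 30, "ax": 0, "ay": 0, "az": 0, "grip": 255},
  {"tx": 0, "ty": 0, "tz": 30, "ax": 0, "ay": 0, "az": 0, "grip": 255},
  {"tx": 0, "ty": 0, "tz": 15, "ax": 0, "ay": 0, "az": 0, "grip": 255},
  {"tx": 0, "ty": 0, "tz": 0, "ax": 0, "ay": 0, "az": 0, "grip": 255},
  {"tx": 0, "ty": 0, "tz": 0, "ax": 0, "ay": 0, "az": 0, "grip": 255},
])

```text
t: 6.45
tool_pos: [0.5187, -0.3129, 0.0478]
orientation: [-1.66, -2.667, -0.0]
force: [-0.6, -0.4, 0.4]
opening: 0.0257
```

```bash
python3 - <<'E'
from h import *
p,r,s=pose();print(p,s['q'],s['t'],s['opening'],s['force'])
c=robot.read_camera('side');cv2.imwrite('pics/side2.png',c['frame'][150:420,200:500])
E
```

```text
[ 0.51869067 -0.31291825  0.04779058] [-6.27515069e-01  3.05020597e-01  1.63854426e+00  1.11041915e-04
  1.19859271e+00 -1.08500977e+00] 6.45 0.025733465352157953 [-0.60178865 -0.38767516  0.36433206]
```

View pics/side2.png

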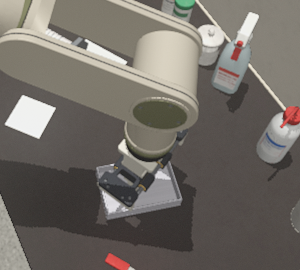

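>>> step_arm([
  {"tx": 0, "ty": 0, "tz": 9, "ax": 0, "ay": 0, "az": 0, "grip": 255},
  {"tx": 0, "ty": 0, "tz": 6, "ax": 0, "ay": 0, "az": 0, "grip": 255},
  {"tx": 0, "ty": 0, "tz": 0, "ax": 0, "ay": 0, "az": 0, "grip": 255},
  {"tx": 0, "ty": 0, "tz": 0, "ax": 0, "ay": 0, "az": 0, "grip": 255},
])

```text
t: 6.9
tool_pos: [0.5185, -0.3133, 0.0325]
orientation: [-1.66, -2.667, -0.0]
force: [-0.3, -0.1, -0.3]
opening: 0.0261
```

>>> step_arm([
  {"tx": 0, "ty": 0, "tz": 1.5, "ax": 0, "ay": 0, "az": 0, "grip": 255},
  {"tx": 0, "ty": 0, "tz": 0, "ax": 0, "ay": 0, "az": 0, "grip": 255},
])

```text
t: 7.1
tool_pos: [0.5188, -0.3136, 0.0314]
orientation: [1.66, 2.666, -0.0]
force: [-0.8, 0.1, 1.2]
opening: 0.0259
```

Within about a millimetre of the floor, so I'll release and retreat.

>>> step_arm([
  {"tx": 0, "ty": 0, "tz": 0.5, "ax": 0, "ay": 0, "az": 0, "grip": 255},
  {"tx": 0, "ty": 0, "tz": 0, "ax": 0, "ay": 0, "az": 0, "grip": 200},
  {"tx": 0, "ty": 0, "tz": 0, "ax": 0, "ay": 0, "az": 0, "grip": 130},
  {"tx": 0, "ty": 0, "tz": 0, "ax": 0, "ay": 0, "az": 0, "grip": 100},
  {"tx": 0, "ty": 0, "tz": 0, "ax": 0, "ay": 0, "az": 0, "grip": 100},
  {"tx": 0, "ty": 0, "tz": -20, "ax": 0, "ay": 0, "az": 0, "grip": 100},
  {"tx": 0, "ty": 0, "tz": -40, "ax": 0, "ay": 0, "az": 0, "grip": 100},
  {"tx": 0, "ty": 0, "tz": -40, "ax": 0, "ay": 0, "az": 0, "grip": 100},
  {"tx": 0, "ty": 0, "tz": -40, "ax": 0, "ay": 0, "az": 0, "grip": 100},
  {"tx": 0, "ty": 0, "tz": -40, "ax": 0, "ay": 0, "az": 0, "grip": 100},
  {"tx": 0, "ty": 0, "tz": -40, "ax": 0, "ay": 0, "az": 0, "grip": 100},
  {"tx": 0, "ty": 0, "tz": 0, "ax": 0, "ay": 0, "az": 0, "grip": 100},
])

```text
t: 8.3
tool_pos: [0.5211, -0.3152, 0.2585]
orientation: [1.654, 2.657, -0.001]
force: [1.2, -0.3, 0.7]
opening: 0.0569
```

```bash
python3 - <<'E'
from h import *
import pickle
p,r,s=pose();print(p,s['q'],s['t'],s['opening'],s['force'])
cs={n:robot.read_camera(n) for n in('top','side')};pickle.dump(cs,open('c3.pkl','wb'))
a=np.hstack([cv2.resize(cs['top']['frame'][130:270,160:460],(400,187)),cv2.resize(cs['side']['frame'][120:390,190:390],(400,540))[:187*0+540][:540]][:1]) 
cv2.imwrite('pics/top3.png',cv2.resize(cs['top']['frame'][130:270,160:460],(800,373),interpolation=cv2.INTER_CUBIC))
cv2.imwrite('pics/side3.png',cv2.resize(cs['side']['frame'][120:390,190:390],(444,600),interpolation=cv2.INTER_CUBIC))
E
```

```text
[ 0.52114449 -0.31522067  0.25848964] [-6.28144815e-01  1.34173770e-01  1.43727292e+00 -8.96195048e-06
  1.55867032e+00 -1.08517188e+00] 8.3 0.05689380844272647 [ 1.16865928 -0.28214603  0.74673146]
```

View pics/top3.png

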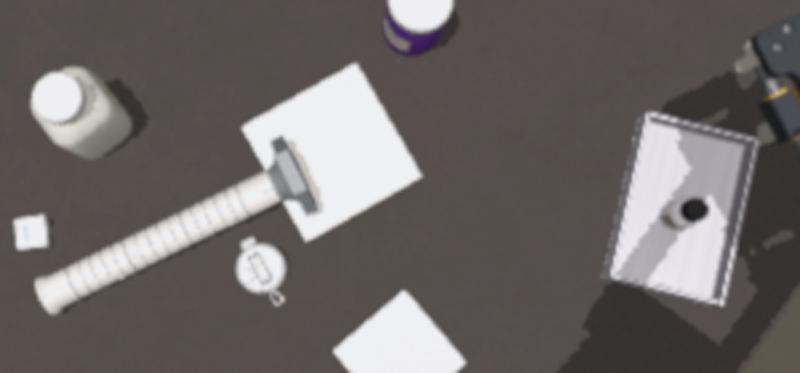

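View pics/side3.png

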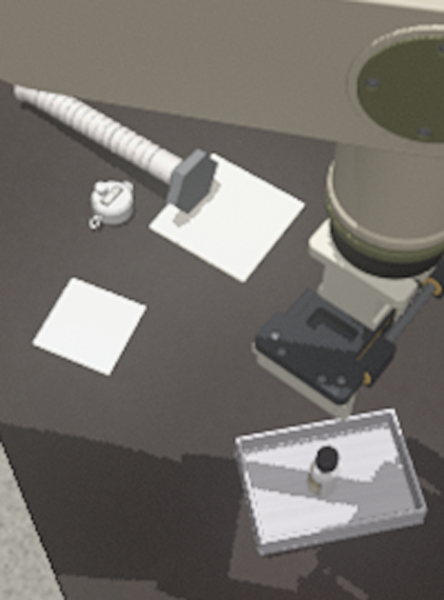

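```bash
cat >> h.py <<'E'
E
python3 - <<'E'
from h import *
D=[([-1.32141662,.131076894,1.48920052,0,1.52300938],[.1970371,-.56618748,.23168101]),
([-.1132322,.0851553328,1.53828291,0,1.51897534],[.58260902,-.01423676,.23177275]),
([-.124883,.149939101,1.65909566,0,1.3227269],[.5837865,-.02168165,.12916169]),
([-.627515,.305020597,1.63854426,0,1.19859271],[.51869067,-.31291825,.04779058]),
([-.628145,.13417377,1.43727292,0,1.55867032],[.52114449,-.31522067,.25848964])]
A=[];b=[]
for q,p in D:
    a1=q[1];a2=q[1]+q[2];a3=a2+q[4];r=np.hypot(p[0],p[1])
    print(np.arctan2(p[1],p[0])-q[0],a3)
    # unknown: a1off, h', L1, L2 , e (elbow offset perpendicular to forearm)
    A.append([1,0,np.sin(a1),np.sin(a2),np.cos(a2)]);b.append(r)
    A.append([0,1,np.cos(a1),np.cos(a2),-np.sin(a2)]);b.append(p[2])
x,res,rk,sv=np.linalg.lstsq(np.array(A),np.array(b),rcond=None);print(x,rk,sv,np.array(A)@x-b)
E
```

```text
0.0855183417719354 3.1432867939999998
0.08880084586648831 3.1424135827999997
0.08776037155083562 3.1317616609999996
0.0846836306549783 3.142157567
0.08415792590283044 3.13011701
[ 0.00398092 -0.0396702   0.36249483  0.55389392  0.06068935] 5 [3.86595759 3.15446101 0.22249443 0.22220654 0.06977218] [ 2.08089279e-03  2.28743159e-05  1.96235742e-03 -1.14817862e-05
 -2.13219891e-03 -9.34618005e-05  8.23484090e-04  5.46828529e-05
 -2.73453539e-03  2.73864180e-05]
```

```bash
cat >> h.py <<'E'
F=np.array([.5486,.0212,.038]);M=np.array([.4385,.2445,.018])
u3=np.array([-.442,.897,0]);n3=np.array([.897,.442,0])
def tilt(a): # tool z leaning toward foot by a
    z=-u3*np.sin(a)+np.array([0,0,-np.cos(a)]);y=n3;x=np.cross(y,z)
    return Ro.from_matrix(np.c_[x,y,z])
E
python3 - <<'E'
from h import *
p,r,s=pose();print(p)
print('to',(r.inv().apply(np.array([.45,.22,.27])-p)*1000).round(1))
print((tilt(0).inv()*tilt(np.radians(40))).as_rotvec().round(4),(r.inv()*tilt(0)).as_rotvec().round(4))
E
```

```text
[ 0.51916791 -0.31381506  0.25191909]
to [509.5 173.5 -19.1]
[ 0.     -0.6981  0.    ] [ 0.0013  0.0024 -0.0008]
```

>>> step_arm([
  {"tx": 20, "ty": 7, "tz": -20, "ax": 0, "ay": 0, "az": 0, "grip": 100},
  {"tx": 35, "ty": 12, "tz": 0, "ax": 0, "ay": 0, "az": 0, "grip": 100},
  {"tx": 35, "ty": 12, "tz": 0, "ax": 0, "ay": 0, "az": 0, "grip": 100},
  {"tx": 35, "ty": 12, "tz": 0, "ax": 0, "ay": 0, "az": 0, "grip": 100},
  {"tx": 35, "ty": 12, "tz": 0, "ax": 0, "ay": 0, "az": 0, "grip": 100},
  {"tx": 35, "ty": 12, "tz": 0, "ax": 0, "ay": 0, "az": 0, "grip": 100},
  {"tx": 35, "ty": 12, "tz": 0, "ax": 0, "ay": 0, "az": 0, "grip": 100},
  {"tx": 35, "ty": 12, "tz": 0, "ax": 0, "ay": 0, "az": 0, "grip": 100},
  {"tx": 35, "ty": 12, "tz": 0, "ax": 0, "ay": 0, "az": 0, "grip": 100},
  {"tx": 35, "ty": 12, "tz": 0, "ax": 0, "ay": 0, "az": 0, "grip": 100},
  {"tx": 35, "ty": 12, "tz": 0, "ax": 0, "ay": 0, "az": 0, "grip": 100},
  {"tx": 35, "ty": 12, "tz": 0, "ax": 0, "ay": 0, "az": 0, "grip": 100},
  {"tx": 35, "ty": 12, "tz": 0, "ax": 0, "ay": 0, "az": 0, "grip": 100},
  {"tx": 35, "ty": 12, "tz": 0, "ax": 0, "ay": 0, "az": 0, "grip": 100},
  {"tx": 35, "ty": 12, "tz": 0, "ax": 0, "ay": 0, "az": 0, "grip": 100},
  {"tx": 0, "ty": 0, "tz": 0, "ax": 0, "ay": 0, "az": 0, "grip": 100},
])

```text
t: 10.0
tool_pos: [0.4486, 0.2248, 0.2681]
orientation: [-1.653, -2.667, 0.003]
force: [-0.4, -0.5, -0.6]
opening: 0.0563
```

>>> step_arm([
  {"tx": 0, "ty": 0, "tz": 0, "ax": 0, "ay": -0.1, "az": 0, "grip": 100},
  {"tx": 0, "ty": 0, "tz": 0, "ax": 0, "ay": -0.1, "az": 0, "grip": 100},
  {"tx": 0, "ty": 0, "tz": 0, "ax": 0, "ay": -0.1, "az": 0, "grip": 100},
  {"tx": 0, "ty": 0, "tz": 0, "ax": 0, "ay": -0.1, "az": 0, "grip": 100},
  {"tx": 0, "ty": 0, "tz": 0, "ax": 0, "ay": -0.1, "az": 0, "grip": 100},
  {"tx": 0, "ty": 0, "tz": 0, "ax": 0, "ay": -0.1, "az": 0, "grip": 100},
  {"tx": 0, "ty": 0, "tz": 0, "ax": 0, "ay": -0.1, "az": 0, "grip": 100},
  {"tx": 0, "ty": 0, "tz": 0, "ax": 0, "ay": 0, "az": 0, "grip": 100},
  {"tx": 0, "ty": 0, "tz": 0, "ax": 0, "ay": 0, "az": 0, "grip": 100},
])

```text
t: 10.9
tool_pos: [0.4501, 0.2211, 0.2689]
orientation: [1.323, 2.13, -0.486]
force: [0.2, 0.1, 0.6]
opening: 0.0568
```

```bash
python3 - <<'E'
from h import *
p,r,s=pose();print(p,s['q'].round(3),s['t'])
G=F+(M-F)*.2/.249;G[2]+=.002;R=tilt(.7);z=R.as_matrix()[:,2];print('G',G)
print((r.inv()*R).as_rotvec().round(4),'hover',(r.inv().apply(G-.1*z-p)*1000).round(1),'final',(r.inv().apply(G-p)*1000).round(1))
c=robot.read_camera('side');cv2.imwrite('pics/side4.png',c['frame'])
c=robot.read_camera('top');cv2.imwrite('pics/top4.png',c['frame'])
E
```

```text
[0.45005053 0.22112498 0.26891541] [ 0.8    0.034  1.68  -0.654  1.678  0.353] 10.9
G [0.46016627 0.20055743 0.02393574]
[-0.0028 -0.0013  0.0025] hover [140.2   0.6 102.3] final [140.    0.9 202.3]
```

View pics/side4.png

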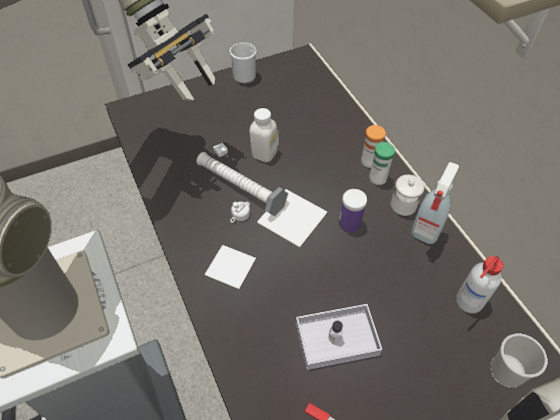

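>>> step_arm([
  {"tx": 28, "ty": 0, "tz": 20, "ax": 0, "ay": 0, "az": 0, "grip": 100},
  {"tx": 28, "ty": 0, "tz": 20, "ax": 0, "ay": 0, "az": 0, "grip": 100},
  {"tx": 28, "ty": 0, "tz": 20, "ax": 0, "ay": 0, "az": 0, "grip": 100},
  {"tx": 28, "ty": 0, "tz": 20, "ax": 0, "ay": 0, "az": 0, "grip": 100},
  {"tx": 28, "ty": 0, "tz": 20, "ax": 0, "ay": 0, "az": 0, "grip": 100},
  {"tx": 0, "ty": 0, "tz": 20, "ax": 0, "ay": 0, "az": 0, "grip": 100},
  {"tx": 0, "ty": 0, "tz": 0, "ax": 0, "ay": 0, "az": 0, "grip": 100},
  {"tx": 0, "ty": 0, "tz": 0, "ax": 0, "ay": 0, "az": 0, "grip": 100},
])

```text
t: 11.8
tool_pos: [0.4382, 0.2479, 0.0897]
orientation: [1.327, 2.125, -0.482]
force: [0.6, 0.9, 1.5]
opening: 0.0564
```

```bash
python3 - <<'E'
from h import *
p,r,s=pose();print(p,s['q'].round(3),s['t'])
G=F+(M-F)*.2/.249;G[2]+=.002;R=tilt(.7)
print((r.inv()*R).as_rotvec().round(4),'final',(r.inv().apply(G-p)*1000).round(1))
c=robot.read_camera('side');cv2.imwrite('pics/side5.png',cv2.resize(c['frame'][80:280,100:370],(800,592)))
c=robot.read_camera('top');cv2.imwrite('pics/top5.png',cv2.resize(c['frame'][110:310,60:330],(800,592)))
E
```

```text
[0.43816541 0.24791872 0.08974255] [ 0.849  0.273  1.768 -0.643  1.443  0.592] 11.8
[-0.0011 -0.0011 -0.0028] final [ 2.4 -1.1 84. ]
```

View pics/side5.png

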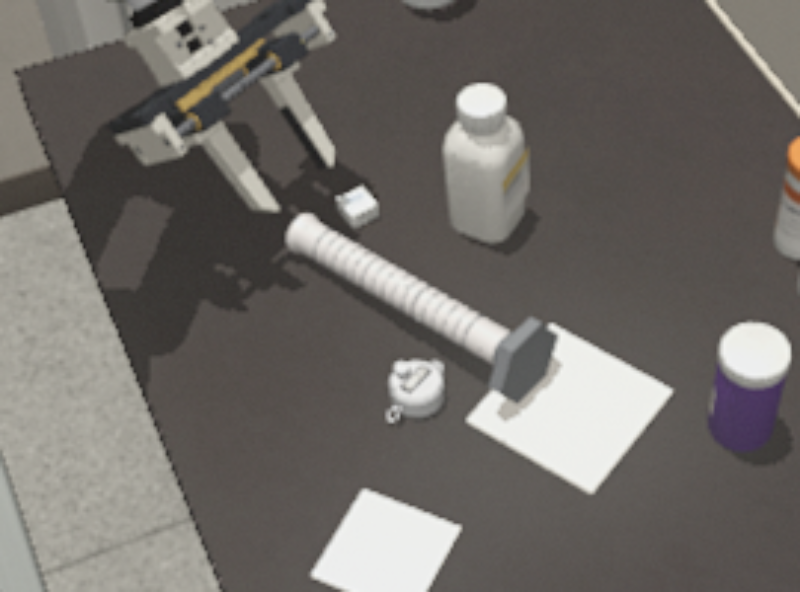

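View pics/top5.png

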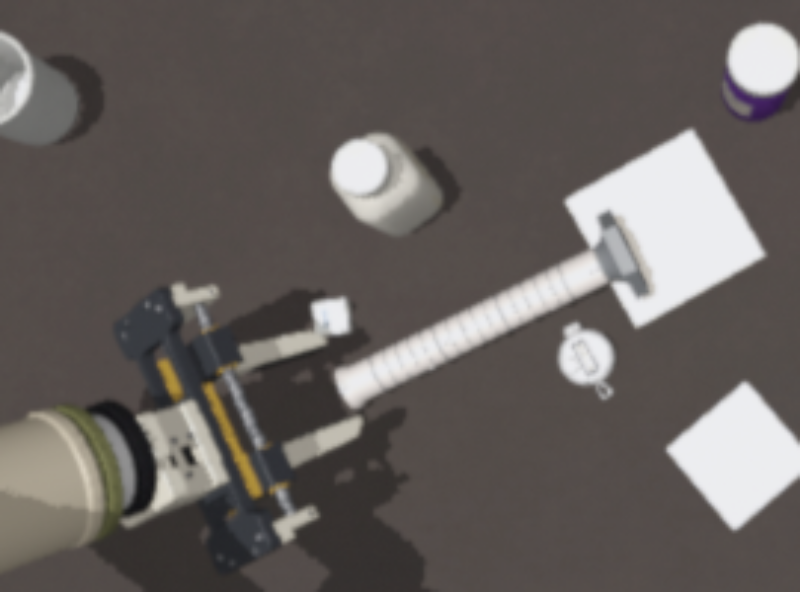

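>>> step_arm([
  {"tx": 1.5, "ty": -1, "tz": 20, "ax": 0, "ay": 0, "az": 0, "grip": 125},
  {"tx": 0, "ty": 0, "tz": 20, "ax": 0, "ay": 0, "az": 0, "grip": 125},
  {"tx": 0, "ty": 0, "tz": 20, "ax": 0, "ay": 0, "az": 0, "grip": 125},
  {"tx": 0, "ty": 0, "tz": 14, "ax": 0, "ay": 0, "az": 0, "grip": 125},
  {"tx": 0, "ty": 0, "tz": 8, "ax": 0, "ay": 0, "az": 0, "grip": 125},
  {"tx": 0, "ty": 0, "tz": 0, "ax": 0, "ay": 0, "az": 0, "grip": 125},
  {"tx": 0, "ty": 0, "tz": 0, "ax": 0, "ay": 0, "az": 0, "grip": 125},
])

```text
t: 12.6
tool_pos: [0.4597, 0.202, 0.0257]
orientation: [1.324, 2.126, -0.482]
force: [-0.1, -0.2, 0.3]
opening: 0.0474
```

```bash
python3 - <<'E'
from h import *
p,r,s=pose();print(p,s['q'].round(3),s['t'],s['force'])
G=F+(M-F)*.2/.249;G[2]+=.002;R=tilt(.7)
print((r.inv()*R).as_rotvec().round(4),'final',(r.inv().apply(G-p)*1000).round(1))
c=robot.read_camera('side');cv2.imwrite('pics/side6.png',cv2.resize(c['frame'][80:280,100:370],(800,592)))
E
```

```text
[0.45972997 0.20196456 0.02568965] [ 0.764  0.332  1.839 -0.692  1.295  0.615] 12.6 [-0.1315903  -0.23475773  0.26501956]
[ 0.0002 -0.0003 -0.0014] final [ 0.  -0.2  2.3]
```

View pics/side6.png

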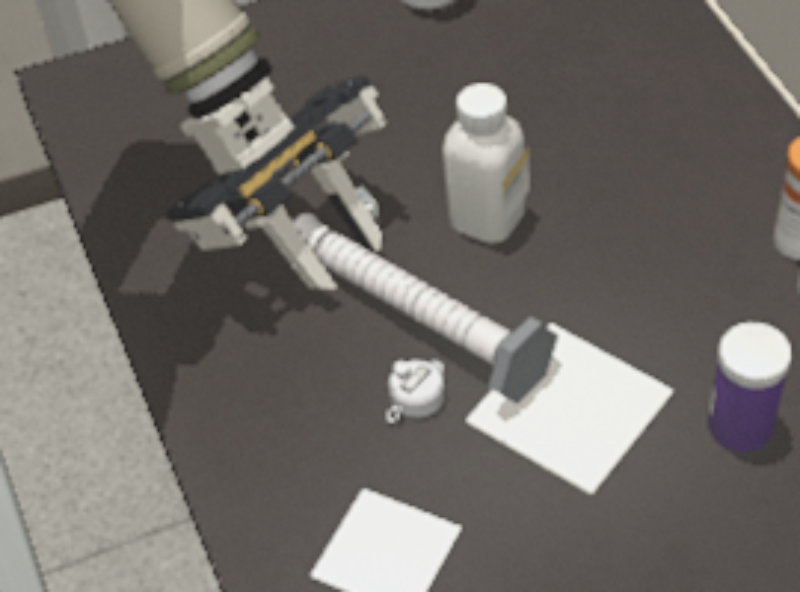

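>>> step_arm([
  {"tx": 0, "ty": 0, "tz": 1, "ax": 0, "ay": 0, "az": 0, "grip": 255},
  {"tx": 0, "ty": 0, "tz": 0, "ax": 0, "ay": 0, "az": 0, "grip": 255},
  {"tx": 0, "ty": 0, "tz": 0, "ax": 0, "ay": 0, "az": 0, "grip": 255},
  {"tx": 0, "ty": 0, "tz": 0, "ax": 0, "ay": 0, "az": 0, "grip": 255},
  {"tx": 0, "ty": 0, "tz": 0, "ax": 0, "ay": 0, "az": 0, "grip": 255},
], squeeze=20)

```text
t: 13.15
tool_pos: [0.4598, 0.2012, 0.0244]
orientation: [1.324, 2.126, -0.482]
force: [-0.8, 3.0, 2.1]
opening: 0.0296
```

```bash
cat >> h.py <<'E'
E0=np.array([.5498,.0187,.006])
E
python3 - <<'E'
from h import *
p,r,s=pose();print(p,s['q'].round(3),s['t'],s['force'],s['opening'])
for dth in(.03,.05,.07):
  # raise: rotate about n axis so that u -> up. 
  w=np.cross(u3,[0,0,1]);w/=np.linalg.norm(w)
  Q=Ro.from_rotvec(w*dth)
  p1=E0+Q.apply(p-E0);print(dth,(r.inv().apply(p1-p)*1000).round(2),(r.inv()*(Q*r)).as_rotvec().round(4), p1-p)
E
```

```text
[0.45980205 0.2012276  0.0244348 ] [ 0.763  0.333  1.84  -0.693  1.293  0.615] 13.15 [-0.78283679  3.04519848  2.13410506] 0.029571718880487267
0.03 [-4.42  0.   -4.25] [0.   0.03 0.  ] [ 0.00028489 -0.00057815  0.00609606]
0.05 [-7.44  0.01 -7.01] [0.   0.05 0.  ] [ 0.00051966 -0.00105461  0.01014818]
0.07 [-1.051e+01  1.000e-02 -9.700e+00] [0.   0.07 0.  ] [ 0.00079021 -0.00160366  0.01418886]
```

>>> step_arm([
  {"tx": -4.4, "ty": 0, "tz": -4.25, "ax": 0, "ay": 0.03, "az": 0, "grip": 255},
  {"tx": -7.44, "ty": 0, "tz": -7, "ax": 0, "ay": 0.05, "az": 0, "grip": 255},
  {"tx": -7.44, "ty": 0, "tz": -7, "ax": 0, "ay": 0.05, "az": 0, "grip": 255},
  {"tx": -7.44, "ty": 0, "tz": -7, "ax": 0, "ay": 0.05, "az": 0, "grip": 255},
  {"tx": -7.44, "ty": 0, "tz": -7, "ax": 0, "ay": 0.05, "az": 0, "grip": 255},
  {"tx": -7.44, "ty": 0, "tz": -7, "ax": 0, "ay": 0.05, "az": 0, "grip": 255},
  {"tx": -7.44, "ty": 0, "tz": -7, "ax": 0, "ay": 0.05, "az": 0, "grip": 255},
  {"tx": -7.44, "ty": 0, "tz": -7, "ax": 0, "ay": 0.05, "az": 0, "grip": 255},
  {"tx": 0, "ty": 0, "tz": 0, "ax": 0, "ay": 0, "az": 0, "grip": 255},
])

```text
t: 14.05
tool_pos: [0.4705, 0.1811, 0.1002]
orientation: [1.515, 2.425, -0.24]
force: [0.6, 0.4, -1.1]
opening: 0.0297
```

```bash
cat > chk.py <<'E'
from h import *
import sys
k=sys.argv[1]
p,r,s=pose();print(p,s['q'].round(3),s['t'],s['force'],s['opening'])
z=r.as_matrix()[:,2];a=np.arctan2(-z@u3,-z[2]);print('tilt a',a,'rotated',.7-a,'radius',np.linalg.norm(p-E0))
c=robot.read_camera('side');cv2.imwrite(f'pics/side{k}.png',cv2.resize(c['frame'][60:260,150:420],(800,592)))
c=robot.read_camera('top');cv2.imwrite(f'pics/top{k}.png',cv2.resize(c['frame'][110:270,140:356],(800,592)))
E
python3 chk.py 7
```

```text
[0.47051986 0.18108295 0.10024228] [ 0.492  0.005  1.904 -0.336  1.259  0.146] 14.05 [ 0.56537347  0.44435034 -1.11586631] 0.029734195504763684
tilt a 0.31913583379267674 rotated 0.3808641662073232 radius 0.2038017864685465
```

View pics/side7.png

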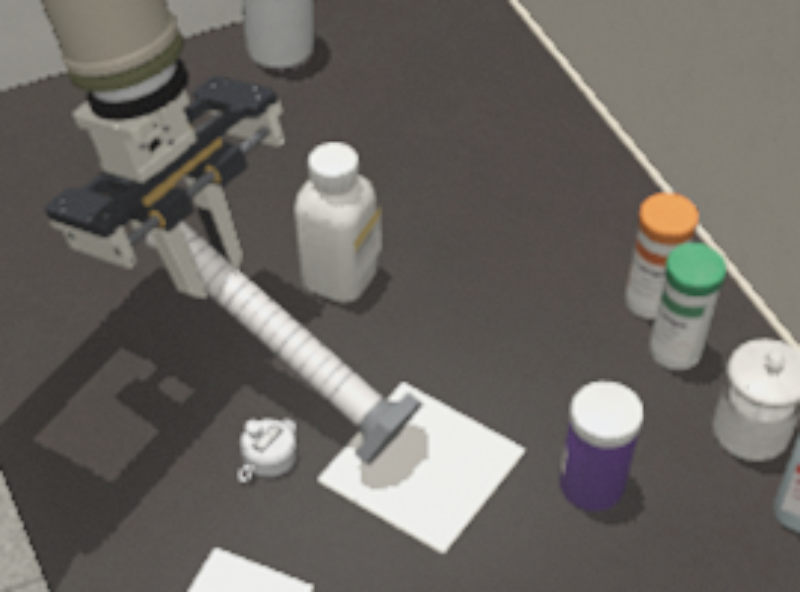

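View pics/top7.png

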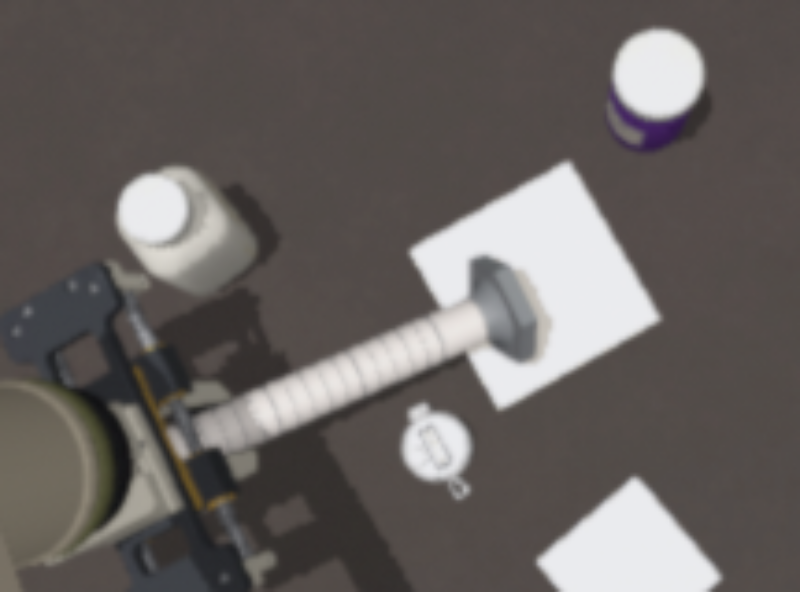

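The tube is held at its mouth end and has tilted about 22° with the foot still on the tile. The gripper is clear of the reagent bottle, so I'll carry on.

>>> step_arm([
  {"tx": -7.44, "ty": 0, "tz": -7, "ax": 0, "ay": 0.05, "az": 0, "grip": 255},
  {"tx": -7.44, "ty": 0, "tz": -7, "ax": 0, "ay": 0.05, "az": 0, "grip": 255},
  {"tx": -7.44, "ty": 0, "tz": -7, "ax": 0, "ay": 0.05, "az": 0, "grip": 255},
  {"tx": -7.44, "ty": 0, "tz": -7, "ax": 0, "ay": 0.05, "az": 0, "grip": 255},
  {"tx": -7.44, "ty": 0, "tz": -7, "ax": 0, "ay": 0.05, "az": 0, "grip": 255},
  {"tx": -7.44, "ty": 0, "tz": -7, "ax": 0, "ay": 0.05, "az": 0, "grip": 255},
  {"tx": -7.44, "ty": 0, "tz": -7, "ax": 0, "ay": 0.05, "az": 0, "grip": 255},
  {"tx": -7.44, "ty": 0, "tz": -7, "ax": 0, "ay": 0.05, "az": 0, "grip": 255},
  {"tx": -7.44, "ty": 0, "tz": -7, "ax": 0, "ay": 0.05, "az": 0, "grip": 255},
  {"tx": -7.44, "ty": 0, "tz": -7, "ax": 0, "ay": 0.05, "az": 0, "grip": 255},
  {"tx": 0, "ty": 0, "tz": 0, "ax": 0, "ay": 0, "az": 0, "grip": 255},
])

```text
t: 15.25
tool_pos: [0.4985, 0.1212, 0.1737]
orientation: [-1.58, -2.531, -0.141]
force: [-2.1, 2.4, 2.7]
opening: 0.0295
```

```bash
python3 chk.py 8
```

```text
[0.49849704 0.12119367 0.17374211] [ 0.022 -0.014  1.758  0.164  1.478 -0.455] 15.25 [-2.07127876  2.3765632   2.69259657] 0.029536853099242186
tilt a -0.18112745424877907 rotated 0.881127454248779 radius 0.20316092587102016
```

View pics/side8.png

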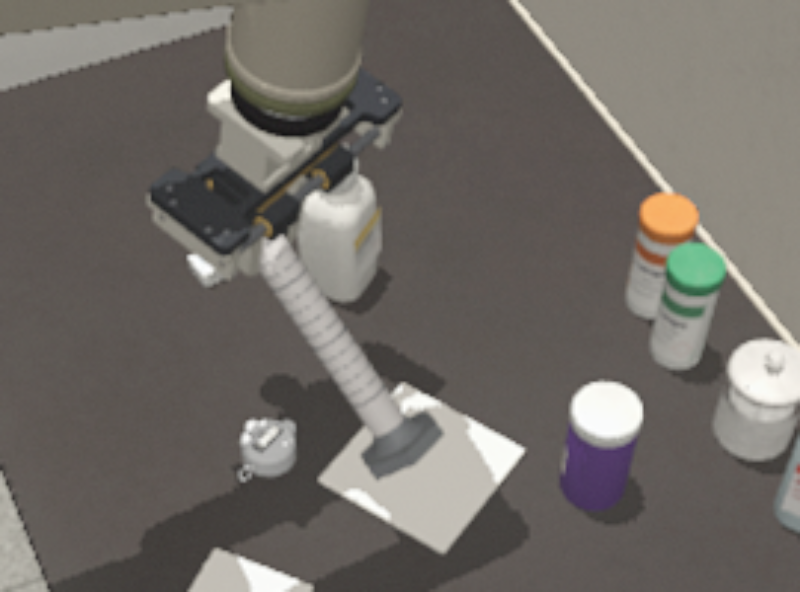

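View pics/top8.png

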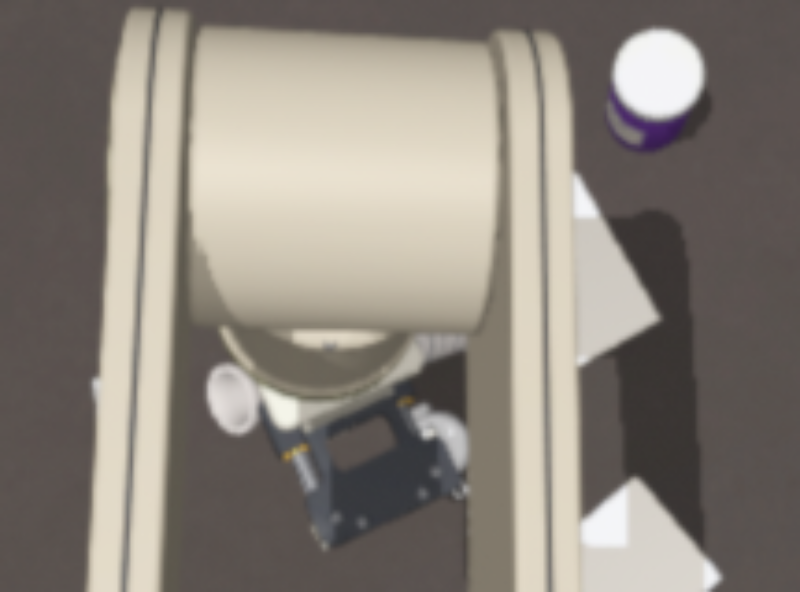

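>>> step_arm([
  {"tx": -7.44, "ty": 0, "tz": -7, "ax": 0, "ay": 0.05, "az": 0, "grip": 255},
  {"tx": -7.44, "ty": 0, "tz": -7, "ax": 0, "ay": 0.05, "az": 0, "grip": 255},
  {"tx": -7.44, "ty": 0, "tz": -7, "ax": 0, "ay": 0.05, "az": 0, "grip": 255},
  {"tx": -7.44, "ty": 0, "tz": -7, "ax": 0, "ay": 0.05, "az": 0, "grip": 255},
  {"tx": -7.44, "ty": 0, "tz": -7, "ax": 0, "ay": 0.05, "az": 0, "grip": 255},
  {"tx": -7.44, "ty": 0, "tz": -7, "ax": 0, "ay": 0.05, "az": 0, "grip": 255},
  {"tx": -7.44, "ty": 0, "tz": -7, "ax": 0, "ay": 0.05, "az": 0, "grip": 255},
  {"tx": -7.44, "ty": 0, "tz": -7, "ax": 0, "ay": 0.05, "az": 0, "grip": 255},
  {"tx": -7.44, "ty": 0, "tz": -7, "ax": 0, "ay": 0.05, "az": 0, "grip": 255},
  {"tx": -7.44, "ty": 0, "tz": -7, "ax": 0, "ay": 0.05, "az": 0, "grip": 255},
  {"tx": 0, "ty": 0, "tz": 0, "ax": 0, "ay": 0, "az": 0, "grip": 255},
  {"tx": 0, "ty": 0, "tz": 0, "ax": 0, "ay": 0, "az": 0, "grip": 255},
])

```text
t: 16.55
tool_pos: [0.5399, 0.0373, 0.2075]
orientation: [-1.334, -2.142, -0.468]
force: [-0.3, -0.3, -1.9]
opening: 0.0295
```

```bash
python3 chk.py 9
```

```text
[0.53990799 0.03728065 0.20751657] [-0.332  0.365  1.411  0.477  1.855 -0.769] 16.55 [-0.28677814 -0.28576348 -1.93823563] 0.02953373294430599
tilt a -0.6794433531702898 rotated 1.3794433531702897 radius 0.2026129783053006
```

View pics/side9.png

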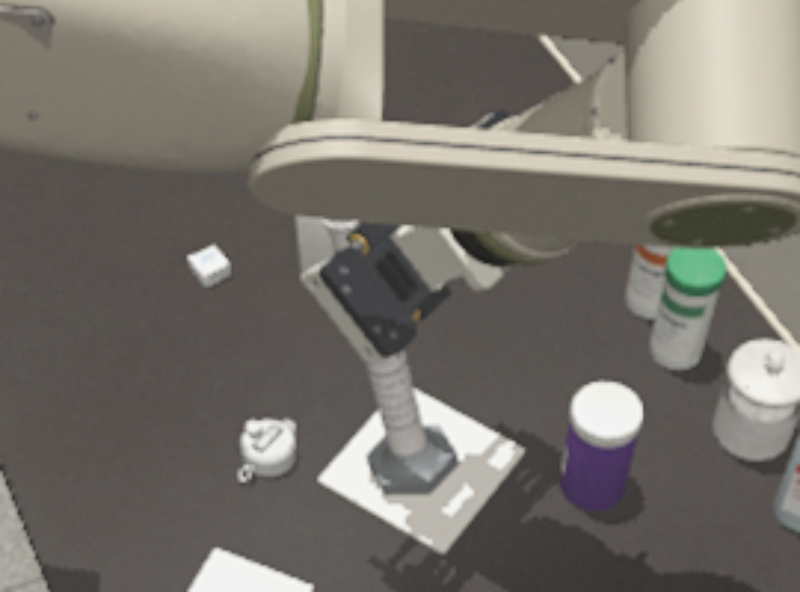

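View pics/top9.png

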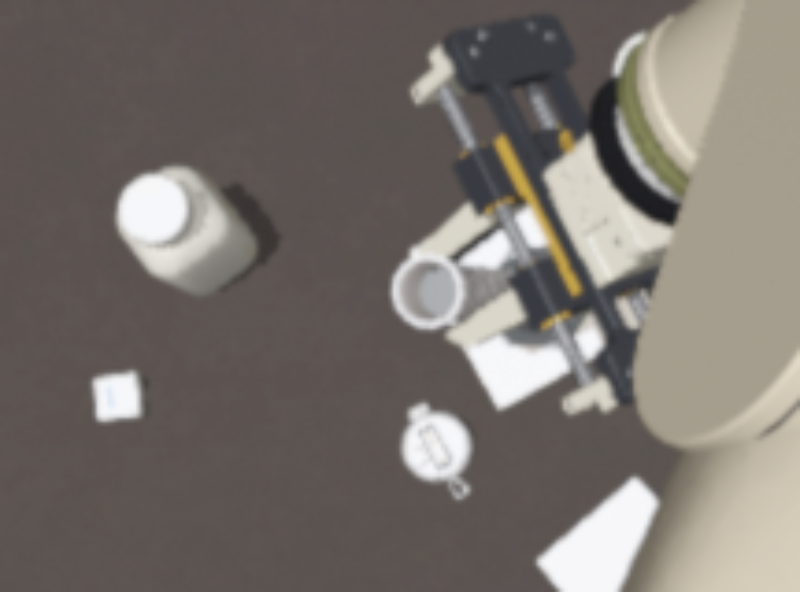

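The tube started about 5° below level, so roughly 0.27 rad is left. I'll carry on and check the force.

>>> step_arm([
  {"tx": -7.44, "ty": 0, "tz": -7, "ax": 0, "ay": 0.05, "az": 0, "grip": 255},
  {"tx": -7.44, "ty": 0, "tz": -7, "ax": 0, "ay": 0.05, "az": 0, "grip": 255},
  {"tx": -7.44, "ty": 0, "tz": -7, "ax": 0, "ay": 0.05, "az": 0, "grip": 255},
  {"tx": -7.44, "ty": 0, "tz": -7, "ax": 0, "ay": 0.05, "az": 0, "grip": 255},
  {"tx": -4.4, "ty": 0, "tz": -4.25, "ax": 0, "ay": 0.03, "az": 0, "grip": 255},
  {"tx": 0, "ty": 0, "tz": 0, "ax": 0, "ay": 0, "az": 0, "grip": 255},
  {"tx": 0, "ty": 0, "tz": 0, "ax": 0, "ay": 0, "az": 0, "grip": 255},
])

```text
t: 17.35
tool_pos: [0.561, -0.0049, 0.2079]
orientation: [-1.217, -1.954, -0.593]
force: [0.2, -0.2, -2.4]
opening: 0.0296
```

```bash
python3 chk.py 10
```

```text
[ 0.56096818 -0.00487409  0.20793214] [-0.434  0.608  1.2    0.589  2.04  -0.816] 17.35 [ 0.18421748 -0.19661723 -2.42235492] 0.029575006908701976
tilt a -0.908810247304218 rotated 1.608810247304218 radius 0.20361005864193119
```

View pics/side10.png

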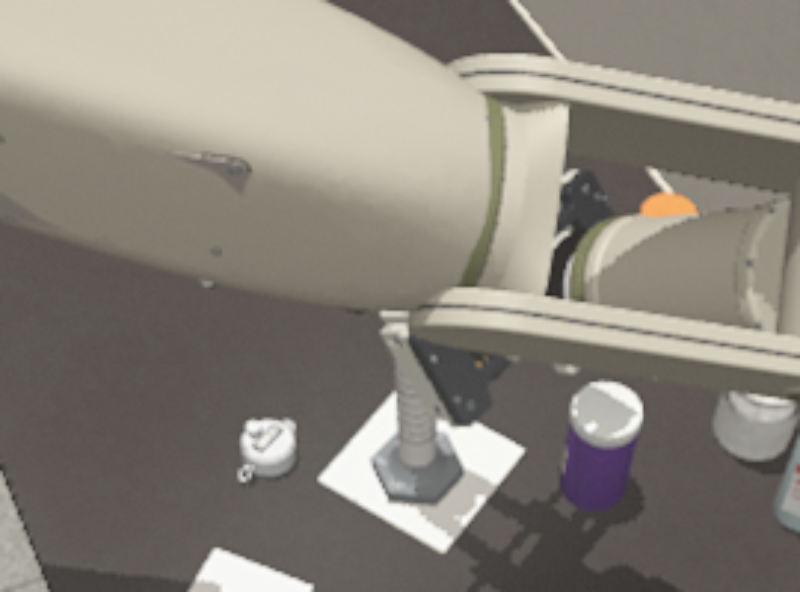

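View pics/top10.png

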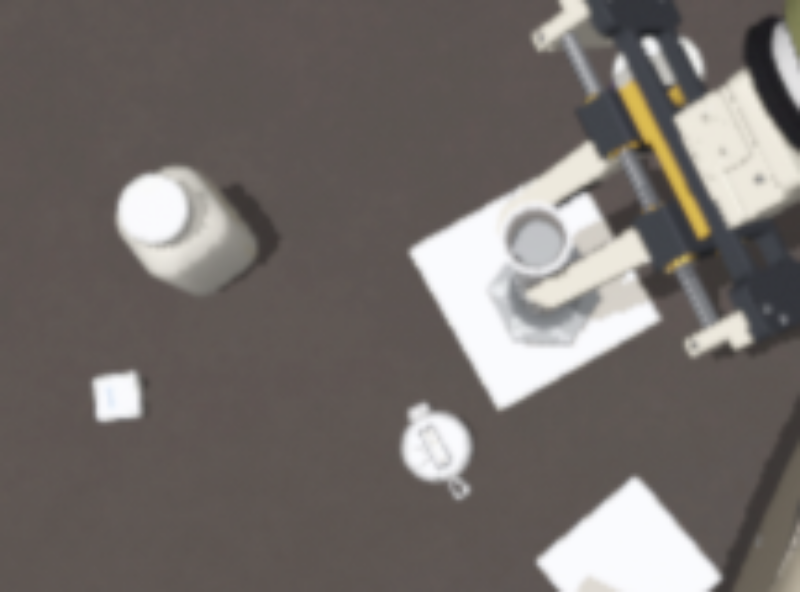

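>>> step_arm([
  {"tx": -6.2, "ty": 0, "tz": -5.9, "ax": 0, "ay": 0.042, "az": 0, "grip": 255},
  {"tx": -0.8, "ty": 0, "tz": 0.6, "ax": 0, "ay": 0, "az": 0, "grip": 255},
  {"tx": -0.8, "ty": 0, "tz": 0.6, "ax": 0, "ay": 0, "az": 0, "grip": 255},
  {"tx": 0, "ty": 0, "tz": 0, "ax": 0, "ay": 0, "az": 0, "grip": 255},
  {"tx": 0, "ty": 0, "tz": 0, "ax": 0, "ay": 0, "az": 0, "grip": 255},
])

```text
t: 17.95
tool_pos: [0.5648, -0.0128, 0.2055]
orientation: [-1.195, -1.92, -0.615]
force: [-0.5, -1.0, 1.5]
opening: 0.0297
```

```bash
python3 chk.py 11
```

```text
[ 0.56479563 -0.01275227  0.20552711] [-0.449  0.656  1.159  0.61   2.072 -0.82 ] 17.95 [-0.50347906 -1.02016969  1.49240557] 0.02965885966880332
tilt a -0.950789030127511 rotated 1.650789030127511 radius 0.2025467373766611
```

View pics/side11.png

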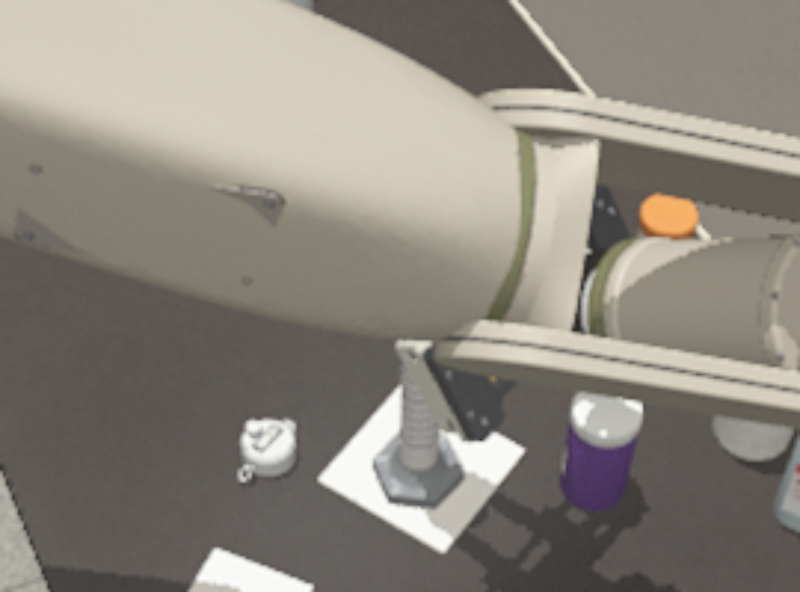

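View pics/top11.png

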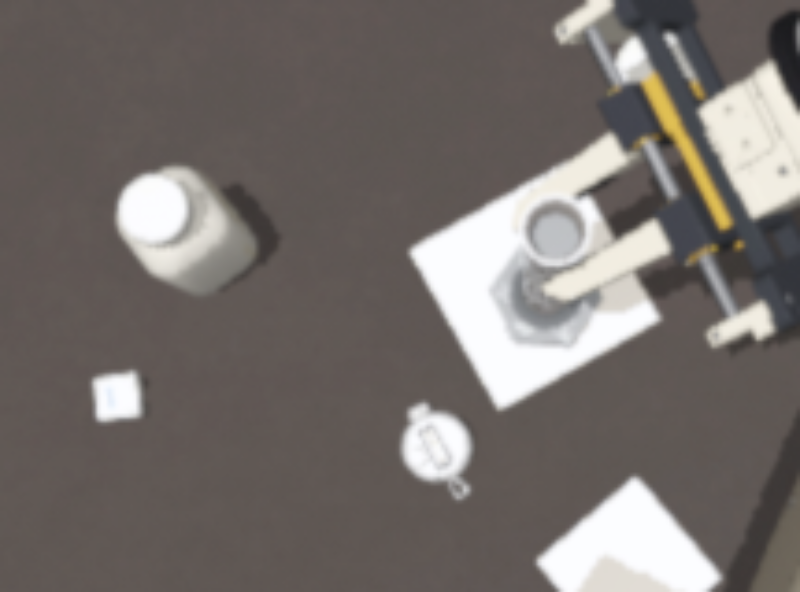

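The cylinder is upright and touching down. I'll open the fingers gently and back off along the tool axis.

>>> step_arm([
  {"tx": 0, "ty": 0, "tz": 0, "ax": 0, "ay": 0, "az": 0, "grip": 168},
  {"tx": 0, "ty": 0, "tz": 0, "ax": 0, "ay": 0, "az": 0, "grip": 155},
  {"tx": 0, "ty": 0, "tz": 0, "ax": 0, "ay": 0, "az": 0, "grip": 130},
  {"tx": 0, "ty": 0, "tz": 0, "ax": 0, "ay": 0, "az": 0, "grip": 100},
  {"tx": 0, "ty": 0, "tz": 0, "ax": 0, "ay": 0, "az": 0, "grip": 100},
  {"tx": 0, "ty": 0, "tz": 0, "ax": 0, "ay": 0, "az": 0, "grip": 100},
  {"tx": 0, "ty": 0, "tz": -10, "ax": 0, "ay": 0, "az": 0, "grip": 100},
  {"tx": 0, "ty": 0, "tz": -20, "ax": 0, "ay": 0, "az": 0, "grip": 100},
  {"tx": 0, "ty": 0, "tz": -25, "ax": 0, "ay": 0, "az": 0, "grip": 100},
  {"tx": 0, "ty": 0, "tz": -25, "ax": 0, "ay": 0, "az": 0, "grip": 100},
  {"tx": 0, "ty": 0, "tz": -25, "ax": 0, "ay": 0, "az": 0, "grip": 100},
  {"tx": 0, "ty": 0, "tz": -25, "ax": 0, "ay": 0, "az": 0, "grip": 100},
  {"tx": 0, "ty": 0, "tz": 0, "ax": 0, "ay": 0, "az": 0, "grip": 100},
])

```text
t: 19.35
tool_pos: [0.6125, -0.1109, 0.2825]
orientation: [-1.198, -1.922, -0.618]
force: [-0.5, -0.8, 0.3]
opening: 0.0567
```

```bash
python3 chk.py 12
```

```text
[ 0.61245729 -0.1109012   0.28246807] [-0.531  0.851  0.73   0.651  2.306 -0.731] 19.35 [-0.4970098  -0.80605313  0.30195846] 0.0566952550088823
tilt a -0.9484822521683868 rotated 1.6484822521683866 radius 0.3117001714451001
```

View pics/side12.png

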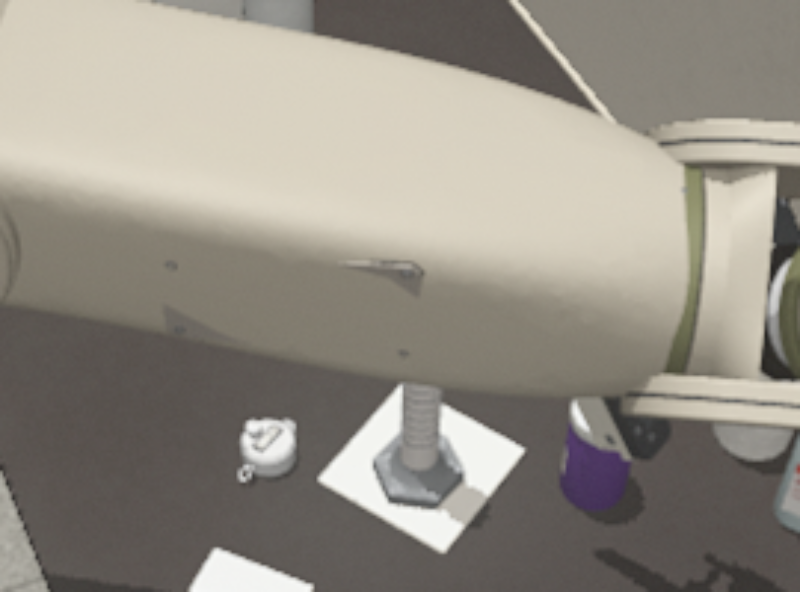

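View pics/top12.png

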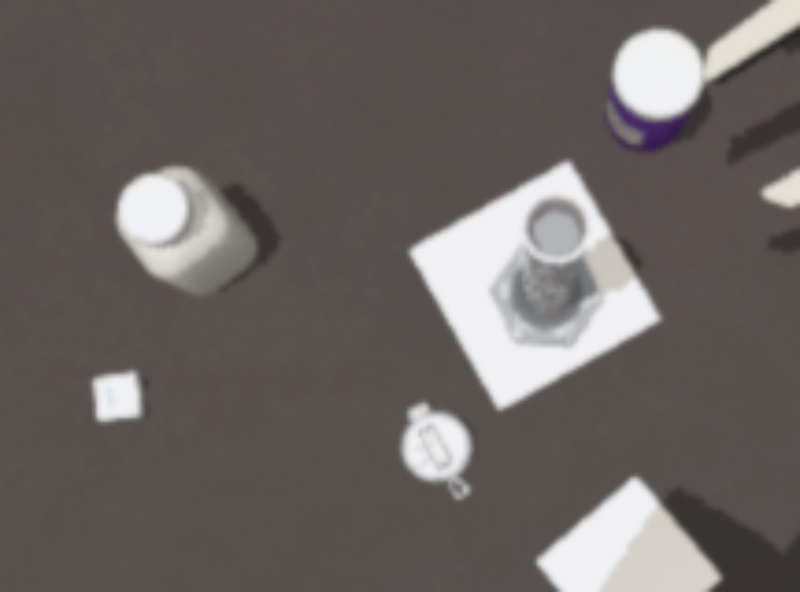

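```bash
python3 - <<'E'
from h import *
c=robot.read_camera('top');f=lambda p:(p[0]/3.704+140,p[1]/3.7+110)
m=onz(c,*f((556,229)),.256);b=onz(c,*f((548,295)),.015);print('mouth',m,'foot',b,'lean',(m-b)[:2]/.25,'off tile',np.linalg.norm(b[:2]-[.5723,-.0065]))
cv2.imwrite('pics/topF.png',c['frame'])
s=robot.read_camera('side');cv2.imwrite('pics/sideF.png',s['frame'][150:420,150:450])
E
```

```text
mouth [ 0.5631445  -0.01157363  0.256     ] foot [ 0.56369906 -0.01311669  0.015     ] lean [-0.00221826  0.00617226] off tile 0.01085157677765155
```

View pics/topF.png

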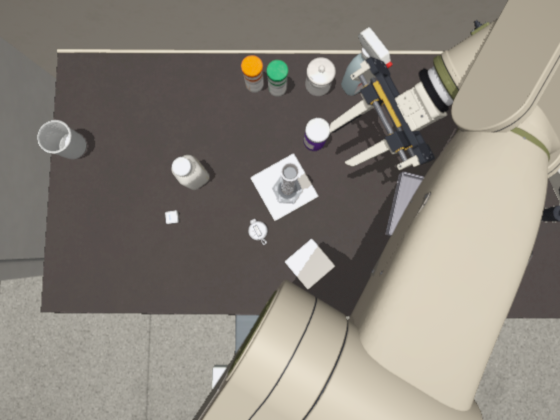

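View pics/sideF.png

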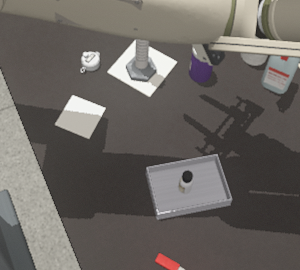

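```bash
python3 -c "
from h import *
s=robot.read_state();print(s['t'],s['force'],abs(s['dq']).max());print(robot.close_job())"
```

```text
19.55 [-0.27157259  0.34251477 -0.45579277] 0.013463491453434085
the job is handed in; nothing more can be done
None
```

The job is done and handed in at about 19.6 s, but `close_job` gives no verdict, so I only have my own checks.

**What I did:** I moved the dropper bottle from the tile to the middle of the steel tray. Then I gripped the cylinder about 200 mm up the tube and pivoted it up on the edge of its foot. Once it was standing, I released it and backed the arm off.

**Last checks:**
- **Dropper bottle:** it stands upright in the tray.
- **Cylinder:** from the top view it leans about 0.007 rad, with the foot centre about 11 mm from the tile centre. The whole foot is on the tile.
- **Bystanders:** by eye, the tally counter, cover-glass box, stain jar and reagent bottle look unmoved.
- **Robot:** the gripper looks clear of everything, and the wrist force is under 1 N, which is at noise level.

**What didn't quite match:**
- **Foot height:** just before touchdown the wrist carried about 2.4 N, so the foot may have been a millimetre or two off the tile. That is well under the 65 mm limit. I lowered it until it touched.
- **Camera agreement:** the two views differed by up to about 7 mm on the cylinder's position at the start. I used values between the two.

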